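# Find the box spanner that fits the nut in the vice

## Task

Three T-handled box spanners of different sizes stand on the bench, and one of them fits the hex nut on the workpiece clamped in the vice. Lift them by their T-handles and try them on the nut until one goes fully down over it, standing any that does not fit back upright on the bench. Finish while still holding the fitting spanner by its handle, upright and fully home on the nut, and leave everything else on the bench where it is.

Things in the scene. Friction and masses are not known exactly. Their poses are not given: they have to be found in the camera images.
- spanner_small: T-handled box spanner, steel, standing upright: six-sided tube, open below, opening 20 mm across flats, 36 deep; outside 27 mm across flats. Above 56 mm a 10 mm stem bears a level crossbar along y, 12 x 12 x 84 mm, its middle on the stem 95 mm above the origin. Origin: centre of the open lower end; z up the stem; flats face x and every 60 degrees from it. About 0.18 kg, +-25 %.
- spanner_mid: T-handled box spanner, steel, standing upright: six-sided tube, open below, opening 29 mm across flats, 36 deep; outside 36 mm across flats. Above 56 mm a 10 mm stem bears a level crossbar along y, 12 x 12 x 84 mm, its middle on the stem 95 mm above the origin. Origin: centre of the open lower end; z up the stem; flats face x and every 60 degrees from it. About 0.25 kg, +-25 %.
- spanner_large: T-handled box spanner, steel, standing upright: six-sided tube, open below, opening 38 mm across flats, 36 deep; outside 45 mm across flats. Above 56 mm a 10 mm stem bears a level crossbar along y, 12 x 12 x 84 mm, its middle on the stem 95 mm above the origin. Origin: centre of the open lower end; z up the stem; flats face x and every 60 degrees from it. About 0.32 kg, +-25 %.
- nut (a point): Centre of the top of the steel hex nut on the workpiece clamped in the vice, 73 mm above the bench; z up; flats face x and every 60 degrees from it. Fixed, cannot turn. 18, 27 or 36 mm across flats, varying from run to run and not told: the spanner with an opening 2 mm wider fits. 20 mm high, of which 8 stand above the workpiece; its top 4 mm taper in by 2 mm a side.
- recess (a point): Centre of the clamped grey workpiece's flat top (76 x 76 mm), 8 mm below the nut's top. Round the nut is a recess 12 mm deep, 2 mm wider all round than the fitting spanner. A spanner too small stops on the nut's top, one too large stops on this flat top, the fitting one goes on to the recess's floor, 20 mm below the nut's top.
- vice: Blue vice bolted on a steel plate, fixed; origin on the bench under the nut, x from the screw to the far end, turned less than 0.4 rad; jaws 110 mm wide along y, 55 mm high, 68 mm out along +-x. Plate 390 x 200 x 20 mm. At its far end, 195 mm along x, stand two more workpieces with other nuts, not part of the job.
- bolt: Bystander: steel hex bolt standing on its 24 mm head, 47 mm high, among the spanners. Origin under its centre.
- disc: Bystander: black grinding disc lying flat, 114 mm across, 5 mm thick. Origin under its centre.
- wrench: Bystander: flat open-ended wrench lying, 200 mm long along its x. Origin under its middle.
- hammer: Bystander: hammer lying, handle along its x, 260 mm long. Origin under its middle.
- can: Bystander: plain metal can, 56 mm across, 120 mm high. Origin under its centre.
- mug: Bystander: white mug, 80 mm across, 90 mm high, handle at its y side. Origin under its centre.
There are look-alikes about, which are no part of the job. Leave any blue or orange look-alike of the spanner_mid alone. Leave any red look-alike of the spanner_small alone.

How it is judged:
On the way:
1. a spanner is lifted clear of the bench (height (world z) of any of spanner_small, spanner_mid, spanner_large above 0.03 m), for 0.1 s.
At the end, for the whole second after the job is handed in: One spanner is home on the clamped nut: open end over 16.5 mm below the nut's top, within 4 mm of its axis, upright within 0.08 rad, gripped with over 1 N (only the fitting one can). The others stand on the bench, within 0.12 rad of upright, open end under 6 mm above it, not touched by fingers (((horizontal distance between spanner_small and nut below 0.004 m and z of spanner_small in the frame of nut below -0.0165 m and angle between spanner_small's own z axis and vertical below 0.08 rad and contact force between the fingers and spanner_small above 1 N and angle between each of spanner_mid, spanner_large's own z axis and vertical below 0.12 rad and height (world z) of each of spanner_mid, spanner_large below 0.006 m and contact force between the fingers and spanner_mid below 0.05 N and contact force between the fingers and spanner_large below 0.05 N) or (horizontal distance between spanner_mid and nut below 0.004 m and z of spanner_mid in the frame of nut below -0.0165 m and angle between spanner_mid's own z axis and vertical below 0.08 rad and contact force between the fingers and spanner_mid above 1 N and angle between each of spanner_small, spanner_large's own z axis and vertical below 0.12 rad and height (world z) of each of spanner_small, spanner_large below 0.006 m and contact force between the fingers and spanner_small below 0.05 N and contact force between the fingers and spanner_large below 0.05 N) or (horizontal distance between spanner_large and nut below 0.004 m and z of spanner_large in the frame of nut below -0.0165 m and angle between spanner_large's own z axis and vertical below 0.08 rad and contact force between the fingers and spanner_large above 1 N and angle between each of spanner_small, spanner_mid's own z axis and vertical below 0.12 rad and height (world z) of each of spanner_small, spanner_mid below 0.006 m and contact force between the fingers and spanner_small below 0.05 N and contact force between the fingers and spanner_mid below 0.05 N))); the arm keeps its last pose, push and grip.
It fails at once if the bolt, disc, wrench, hammer, can or mug is moved more than 30 mm (distance of any of bolt, disc, wrench, hammer, can, mug from where it was at the start of the episode above 0.03 m).
It also fails if it takes over 64 s, if anything falls off the work surface, if the arm or the gripper's body presses on something with over 40 N, if the wrist force passes 120 N, or if a joint passes its speed limit or range.

## Robot

A 7-joint arm with a two-finger parallel gripper is mounted at the origin on the work surface. World frame = base frame: x ahead of the robot, y to its left, z up, the work surface at z = 0. Lengths are in m, angles in rad, forces in N, time in s.
With the tool pointing down it reaches from about 0.425 to 0.875 m from the base axis. Payload 4.7 kg.
Tool frame: the origin (TCP) lies on the centre line of the jaws, within the pads' length; the fingertips stand 11 mm ahead of it and the grasp point (between the pads) lies 8 mm behind it; x points along the fingers, z is the direction in which the jaws open and shut, and the axes are right-handed (so a half turn about x gives the same grasp; the last joint's range is limited). The gripper opens to 87 mm and grips with 3 to 60 N. Pads are 19 mm wide; open, the fingers measure 117 mm over their backs; the gripper's body (75 mm by 190 mm) begins 51 mm behind the grasp point.
Start: joints at [-1.217, 0.321, -0.07, 1.45, 0.023, 1.371, -0.057], TCP at [0.217, 0.613, 0.234] pointing down, gripper open.
Joint ranges: [-2.86, 2.86], [-0.3, 2.09], [-1.38, 1.24], [0.06, 2.45], [-1.56, 4.7], [0.09, 2.05], [-2.69, 2.69]. Speed limits (rad/s): [2.57, 2.57, 3.14, 3.14, 3.14, 3.14, 3.14].

## Interface

Orientations are given as a rotation vector (axis times angle).
In Python, from bench import sensors, vision, finish_job gives the robot as it stands.
- The arm moves only by the tool arm_command, never from a script. Its argument "series" is a list of rows, each a list of 5 numbers: the opening, from -1 (shut) to 1 (fully open), so that 0 is half open, then the shift along the tool's x, y, z in cm, then the turn about the tool's x in degrees. In form: [[fingers, x, y, z, roll], ...]. A call has 1 to 5 rows; each row shifts and turns the commanded pose from where the row before left it, along the tool's axes as they then stand; what a row does not reach is not made up. A row lasts 1/8 s, in which the tool goes at most 62.5 mm and 10.7 degrees, less where a joint would pass 70% of its speed; a pose out of reach is approached as far as the arm can. A call is refused whole if a number of a shift passes 6.25 or a number of a turn 10.7, either way. A call with a gripper value outside its range is refused whole. The fingers move at their own pace and stop on an object; "grip_force" is the grip in N (left out, the last holds). Time passes only in rows, so rows that do not move let the fingers close. It gives the time, the measured TCP pose, the force and the opening at its end, in the units of the state.
- sensors.sense(): the state, without advancing time (a new reading comes with each control period).
- vision.get_image(name): name is "scene" or "top" or "wrist"; returns a dict with "pixels" (384x512x3 uint8, red, green, blue), "z_map" (384x512 float32, m along the optical axis (not along the pixel's ray), 0 where there is no reading), "fx", "fy", "cx", "cy" (pixels), "xyz" and "orientation" of the camera in the world; the wrist camera has in their place "tool_from_camera" (4x4, takes a point from camera to tool coordinates, whose origin is the TCP and whose axes are the tool frame's). Camera axes: x right, y down, z forward; pixel columns grow to the right and rows downward; lengths in m; the calibration is good to about 2 mm. A picture is of the moment at which its call begins: read the wrist's pose just before it.
- finish_job(): hands the job in, once; it reports no verdict.
The state is a dict: "clock": time; "joint_positions": joint angles; "qvel": joint speeds; "joint_torque": joint torques, N m; "tcp_pos": TCP position; "orientation": TCP orientation; "wrist_force": force on the tool from outside, world axes, zero at the start; "torque": the same for the moment, N m; "opening": opening from 0.0 (shut) to 1.0 (fully open).
Only numpy, scipy, OpenCV 4.12 (cv2) and the standard library are available. Lean on these libraries where they do the work, as an engineer would, in place of code of your own. Each camera call takes 0.05 s, during which the arm holds its last target. There are 200 camera calls.

## Working session

There is one attempt and no reset: what is moved stays moved. The work goes in short steps, Python scripts to look and compute and a tool call to move; the robot and the scene stay as the last step left them, time stands still between calls to the robot, and variables do not carry over. Pictures are saved under pics/ and viewed, about 8 in all and at most 12, crops included, and the job is handed in when it is done.

Besides the shell and the picture viewer there is one more tool, called after "Request:" as name(argument=value, ...) on one line, values as JSON. arm_command: Moves the arm, as the interface text tells. Its arguments: {"type":"object","properties":{"series":{"type":"array","items":{"type":"array","items":{"type":"number"}}},"grip_force":{"type":"number"}},"required":["series"]}

```bash
mkdir -p pics; cat > h.py <<'E'
import numpy as np,cv2
from scipy.spatial.transform import Rotation as R
from bench import sensors,vision,finish_job
def cam(im,st=None):
    K=np.array([[im['fx'],0,im['cx']],[0,im['fy'],im['cy']],[0,0,1.]])
    if 'xyz' in im: 
        return K,R.from_rotvec(im['orientation']).as_matrix() if np.size(im['orientation'])==3 else np.array(im['orientation']),np.array(im['xyz'])
    T=np.array(im['tool_from_camera']);Rt=R.from_rotvec(st['orientation']).as_matrix()
    return K,Rt@T[:3,:3],Rt@T[:3,3]+np.array(st['tcp_pos'])
def ray(c,u,v):
    K,Rm,o=c; d=Rm@np.linalg.solve(K,[u,v,1.]); return o,d
def onplane(c,u,v,z):
    o,d=ray(c,u,v); return o+d*(z-o[2])/d[2]
def proj(c,p):
    K,Rm,o=c; q=K@(Rm.T@(np.asarray(p)-o)); return q[:2]/q[2]
def cloud(im,c):
    K,Rm,o=c; z=im['z_map']; v,u=np.mgrid[:z.shape[0],:z.shape[1]]
    d=np.stack([(u-K[0,2])/K[0,0],(v-K[1,2])/K[1,1],np.ones_like(z)],-1)*z[...,None]
    return d@Rm.T+o
def save(im,name): cv2.imwrite('pics/'+name,cv2.cvtColor(im['pixels'],cv2.COLOR_RGB2BGR))
E
python3 - <<'E'
from h import *
s=sensors.sense();print(s)
for n in ('top','scene'):
    im=vision.get_image(n);save(im,n+'0.png');np.save(n+'0.npy',im,allow_pickle=True)
    print(n,{k:v for k,v in im.items() if k not in('pixels','z_map')})
a=cv2.imread('pics/top0.png');b=cv2.imread('pics/scene0.png')
E
```

```text
{'clock': 0.0, 'joint_positions': array([-1.21688618,  0.32179791, -0.07010446,  1.45168128,  0.02260378,
        1.37078569, -0.05687287]), 'qvel': array([-0.00180777, -0.00035238,  0.00017483,  0.00045007,  0.00034237,
       -0.00210558,  0.00050179]), 'joint_torque': array([ 4.68200471e-05, -4.91305089e+01, -4.04218035e-01, -3.12515795e+01,
       -6.38970640e-02,  4.40039474e-02,  1.76147032e-04]), 'tcp_pos': array([0.2165086 , 0.612317  , 0.23247478]), 'orientation': array([-0.95656753,  1.35250393,  0.95463903]), 'wrist_force': array([ 0.36343023, -0.48494411, -0.22539601]), 'torque': array([-0.04286162,  0.00085252,  0.01726613]), 'opening': 1.0028940257316474}
top {'fx': 496.303920037581, 'fy': 496.303920037581, 'cx': 253.78005261540338, 'cy': 198.5950043822701, 'xyz': array([ 0.30667018, -0.02107998,  1.65700052]), 'orientation': array([-2.14422048,  2.13118651, -0.15088826])}
scene {'fx': 465.9575022806963, 'fy': 465.9575022806963, 'cx': 253.91146871944662, 'cy': 188.37296009059833, 'xyz': array([1.53068395, 0.57986901, 0.81268109]), 'orientation': array([-1.21338674, -2.07046065,  1.16348091])}
```

View pics/top0.png

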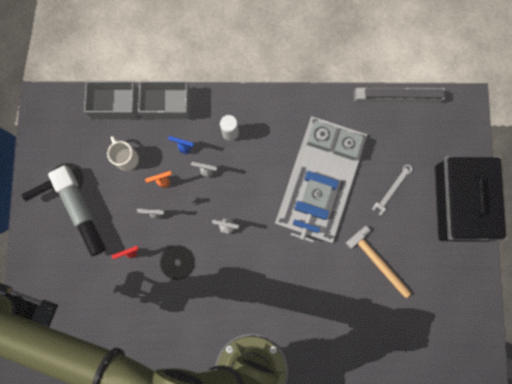

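View pics/scene0.png

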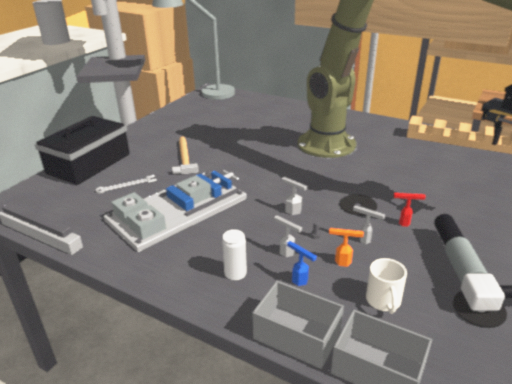

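The top view has three grey spanners at px (204,168), (226,226) and (150,212). The look-alikes are blue (181,143), orange (160,179) and red (126,253), so they're ruled out by colour. The clamped nut is at (319,194), between the blue jaws. The two nuts at (322,133) and (348,143) are the extras at the far end of the plate.

```bash
python3 - <<'E'
from h import *
T=np.load('top0.npy',allow_pickle=True).item();S=np.load('scene0.npy',allow_pickle=True).item()
ct,cs=cam(T),cam(S)
def bars(im,c,name,pred):
    P=cloud(im,c); hsv=cv2.cvtColor(im['pixels'],cv2.COLOR_RGB2HSV)
    m=((P[...,2]>.085)&(P[...,2]<.112)&(im['z_map']>0)&(P[...,0]>.35)&(P[...,0]<.85)&(P[...,1]>-.05)&(P[...,1]<.5)&(hsv[...,1]<70)).astype(np.uint8)
    n,l,st,ce=cv2.connectedComponentsWithStats(m)
    for i in range(1,n):
        if st[i,4]<12: continue
        q=P[l==i]; xy=q[:,:2]; r=cv2.minAreaRect(xy.astype(np.float32))
        d=np.linalg.svd(xy-xy.mean(0))[2][0]
        print(name,ce[i].round(),st[i,4],'c',np.round(r[0],4),'size',np.round(r[1],3),'ang',round(np.degrees(np.arctan2(d[1],d[0])),1),'z',np.percentile(q[:,2],[5,50,95]).round(4))
bars(T,ct,'top',0);bars(S,cs,'scene',0)
for n,(u,v) in dict(nut=(319,194)).items():
    p=onplane(ct,u,v,.073);print(n,p,'in scene',proj(cs,p))
a=cv2.resize(cv2.imread('pics/top0.png')[125:245,130:250],None,fx=4,fy=4,interpolation=2)
b=cv2.resize(cv2.imread('pics/top0.png')[160:225,285:350],None,fx=4,fy=4,interpolation=2)
s=cv2.imread('pics/scene0.png'); c=cv2.resize(s[170:260,270:390],(320,240),interpolation=2); d=cv2.resize(s[165:225,165:225],(240,240),interpolation=2)
o=np.zeros((500,800,3),np.uint8);o[:480,:480]=a;o[:240,480:]=c;o[240:480,480:720]=d
cv2.imwrite('pics/crop1.png',o)
E
```

```text
top [229. 130.] 54 c [0.773  0.0794] size [0.029 0.053] ang 97.7 z [0.0869 0.1034 0.1116]
top [122. 144.] 40 c [0.722  0.4264] size [0.072 0.022] ang 69.3 z [0.0864 0.091  0.0978]
top [110. 156.] 36 c [0.6833 0.46  ] size [0.067 0.024] ang -157.7 z [0.0872 0.0897 0.0947]
top [127. 160.] 29 c [0.6707 0.4102] size [0.012 0.052] ang 136.5 z [0.0855 0.089  0.0953]
top [203. 166.] 109 c [0.6511 0.1584] size [0.082 0.014] ang 78.1 z [0.0939 0.1016 0.1071]
top [150. 211.] 106 c [0.5029 0.3249] size [0.082 0.012] ang -92.9 z [0.0944 0.1002 0.1067]
top [225. 224.] 105 c [0.464  0.0878] size [0.082 0.012] ang -101.7 z [0.096  0.1007 0.1063]
scene [294. 184.] 133 c [0.4656 0.085 ] size [0.086 0.017] ang -101.7 z [0.0903 0.0994 0.1032]
scene [368. 212.] 185 c [0.5055 0.3234] size [0.083 0.019] ang 86.9 z [0.0913 0.0992 0.1034]
scene [287. 224.] 172 c [0.6533 0.1573] size [0.083 0.017] ang -101.8 z [0.0911 0.0997 0.1031]
scene [233. 248.] 217 c [0.8018 0.0858] size [0.032 0.054] ang 121.6 z [0.0862 0.1006 0.111 ]
scene [387. 272.] 241 c [0.6964 0.4318] size [0.081 0.077] ang 12.3 z [0.0856 0.0898 0.0924]
nut [ 0.56466359 -0.21383761  0.073     ] in scene [191.92940012 180.98168552]
```

View pics/crop1.png

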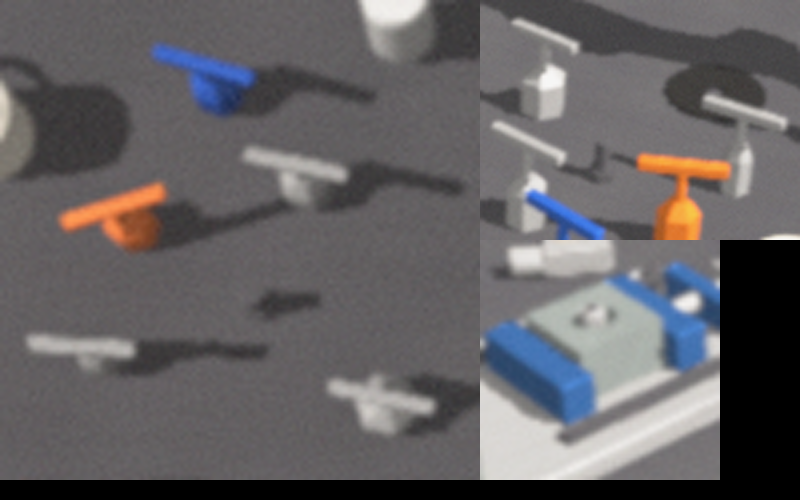

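Crop check: the grey spanner at (150,212) has the thinnest tube, so it's small. (204,168) is mid. (226,226) has the widest tube, so it's large. The small dark upright at about (198,199) is the bolt. The bar tops measure 0.100 m from both views, against 0.101 expected. Next I'll measure the vice angle and plan a wrist look at the nut.

```bash
cat >> h.py <<'E'
def tool():
    s=sensors.sense(); return s,np.array(s['tcp_pos']),R.from_rotvec(s['orientation']).as_matrix()
def goto(p,zdir_deg=None,p0=None,M=None):
    """shift in cm along tool axes to reach world p; roll deg to bring jaw axis to world angle"""
    s,q,m=tool(); 
    d=m.T@(np.asarray(p)-q)*100
    print('tcp',q.round(4),'tool x',m[:,0].round(3),'jaw ang',round(np.degrees(np.arctan2(m[1,2],m[0,2])),2),'shift cm',d.round(2))
    if zdir_deg is not None:
        a=np.degrees(np.arctan2(m[1,2],m[0,2]))-zdir_deg
        print('roll deg',round((a+90)%180-90,2))
E
python3 - <<'E'
from h import *
T=np.load('top0.npy',allow_pickle=True).item();S=np.load('scene0.npy',allow_pickle=True).item()
for im,n in((T,'top'),(S,'scene')):
    c=cam(im);P=cloud(im,c);h=cv2.cvtColor(im['pixels'],cv2.COLOR_RGB2HSV)
    b=(h[...,0]>100)&(h[...,0]<125)&(h[...,1]>110)&(P[...,2]>.035)&(P[...,2]<.085)&(P[...,1]<-.12)&(im['z_map']>0)
    N,l,st,ce=cv2.connectedComponentsWithStats(b.astype(np.uint8))
    for i in range(1,N):
        if st[i,4]<25: continue
        q=P[l==i]; q=q[q[:,2]>.048] ; r=cv2.minAreaRect(q[:,:2].astype(np.float32)); d=np.linalg.svd(q[:,:2]-q[:,:2].mean(0))[2][0]
        print(n,ce[i].round(),st[i,4],np.round(r[0],4),np.round(r[1],3),round(np.degrees(np.arctan2(*d[::-1])),1),'z',np.median(q[:,2]).round(3))
    g=(np.hypot(P[...,0]-.565,P[...,1]+.214)<.07)&(P[...,2]>.058)&(h[...,1]<60)&(im['z_map']>0)
    q=P[g];r=cv2.minAreaRect(q[:,:2].astype(np.float32));print(n,'work',np.round(r[0],4),np.round(r[1],3),r[2],np.median(q[:,2]))
w=vision.get_image('wrist');print(w['tool_from_camera'].round(4),w['fx'])
goto([.565,-.214,.25],None)
E
```

```text
top [322. 179.] 211 [ 0.6156 -0.2247] [0.104 0.027] 71.6 z 0.055
top [312. 210.] 264 [ 0.5156 -0.1914] [0.104 0.028] 71.3 z 0.055
top [307. 226.] 110 [ 0.463  -0.1734] [0.082 0.015] 72.2 z 0.052
top work [ 0.5677 -0.2077] [0.076 0.08 ] 71.58140563964844 0.06547673415034583
scene [221. 178.] 115 [ 0.4683 -0.1753] [0.088 0.019] -110.8 z 0.05
scene [212. 185.] 142 [ 0.5122 -0.1866] [0.112 0.032] 64.8 z 0.056
scene [179. 196.] 307 [ 0.6187 -0.2259] [0.115 0.034] 71.3 z 0.055
scene work [ 0.5688 -0.2106] [0.084 0.079] 68.26051330566406 0.06493959218924217
[[ 6.000e-04 -2.727e-01  9.621e-01 -1.504e-01]
 [ 3.000e-04 -9.621e-01 -2.727e-01  7.440e-02]
 [ 1.000e+00  4.000e-04 -5.000e-04  2.000e-04]
 [ 0.000e+00  0.000e+00  0.000e+00  1.000e+00]] 316.0039230947914
tcp [0.2166 0.6124 0.2327] tool x [-0.    -0.001 -1.   ] jaw ang 70.53 shift cm [ -1.63 -60.4  -66.31]
```

The vice yaw is about -18.5° from three parallel blue bars, and the nut is near (0.567,-0.209). I'll sweep clockwise on an arc to look down on it.

Request:
arm_command(series=[[1,-0.1,-6,-0.5,5.3],[1,-0.1,-6,-0.5,5.3],[1,-0.1,-6,-0.5,5.3],[1,-0.1,-6,-0.5,5.3],[1,-0.1,-6,-0.5,5.3]])

```text
clock: 0.78
tcp_pos: [0.463, 0.4409, 0.2381]
orientation: [-0.599, 1.487, 0.598]
wrist_force: [0.1, -0.0, 0.6]
opening: 0.999
```

Request:
arm_command(series=[[1,-0.1,-6,-0.5,5.3],[1,-0.1,-6,-0.5,5.3],[1,-0.1,-6,-0.5,5.3],[1,-0.1,-6,-0.5,5.3],[1,-0.1,-6,-0.5,5.3]])

```text
clock: 1.4
tcp_pos: [0.6054, 0.1786, 0.2432]
orientation: [-0.238, 1.558, 0.238]
wrist_force: [0.0, 0.4, 0.1]
opening: 1.001
```

Request:
arm_command(series=[[1,-0.1,-6,-0.5,5.3],[1,-0.1,-6,-0.5,5.3],[1,-0.1,-6,-0.5,5.3],[1,-0.1,-6,-0.5,5.3],[1,0,-3,0,5.3]])

```text
clock: 2.02
tcp_pos: [0.6221, -0.093, 0.2477]
orientation: [0.129, 1.567, -0.131]
wrist_force: [-0.2, 0.4, -0.3]
opening: 1.0
```

```bash
python3 -c "
from h import *
goto([.567,-.209,.25],-18.5);print(sensors.sense()['clock'],sensors.sense()['joint_positions'].round(2))"
```

```text
tcp [ 0.6221 -0.093   0.2477] tool x [-0.    -0.001 -1.   ] jaw ang -9.48 shift cm [ -0.21 -12.36  -3.53]
roll deg 9.02
2.025 [-0.34  0.29  0.55  1.51 -0.15  1.39  0.06]
```

Request:
arm_command(series=[[1,0,-6,-1.8,0],[1,-0.2,-6,-1.7,9],[1,0,0,0,0]])

```text
clock: 2.4
tcp_pos: [0.567, -0.2073, 0.2502]
orientation: [0.253, 1.555, -0.256]
wrist_force: [0.6, 1.0, 0.3]
opening: 1.001
```

```bash
python3 - <<'E'
from h import *
s=sensors.sense();w=vision.get_image('wrist');c=cam(w,s);np.save('w1.npy',[w,s],allow_pickle=True)
goto([.567,-.209,.25],-18.5)
u,v=proj(c,[.567,-.209,.073]);print(u,v)
P=cloud(w,c);print('work z',np.median(P[...,2][(np.hypot(P[...,0]-.567,P[...,1]+.209)<.035)]))
x0,y0=int(u)-80,int(v)-70
cv2.imwrite('pics/nut.png',cv2.resize(cv2.cvtColor(w['pixels'],4)[max(y0,0):y0+140,x0:x0+160],None,fx=4,fy=4,interpolation=2));print(x0,y0)
E
```

```text
tcp [ 0.5689 -0.2031  0.2498] tool x [ 0.001  0.    -1.   ] jaw ang -18.24 shift cm [-0.02 -0.62  0.01]
roll deg 0.26
256.6524430728514 177.8283036100976
work z 0.34368796125232987
176 107
```

View pics/nut.png

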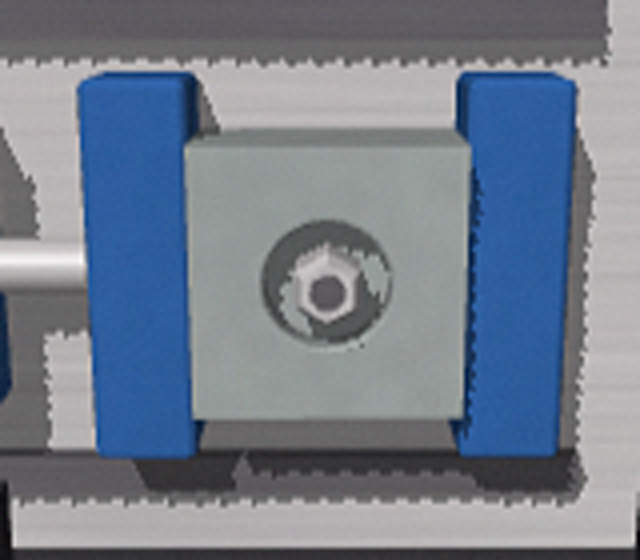

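The picture shows the clamped nut at crop (327,288), about 62 px across beside the 76 mm workpiece at 275 px. That makes it roughly 17–18 mm, and the recess about 36 mm across, so **the nut is the 18 mm one and spanner_small fits**. Now for the nut axis.

```bash
python3 - <<'E'
from h import *
w1,s1=np.load('w1.npy',allow_pickle=True)
s2=sensors.sense();w2=vision.get_image('wrist')
print('qvel',np.abs(s2['qvel']).max().round(4))
for w,s in((w1,s1),(w2,s2)):
    c=cam(w,s);g=cv2.cvtColor(w['pixels'],cv2.COLOR_RGB2GRAY);h=cv2.cvtColor(w['pixels'],cv2.COLOR_RGB2HSV)
    u,v=proj(c,[.567,-.209,.065]);U,V=np.meshgrid(np.arange(512),np.arange(384))
    near=np.hypot(U-u,V-v)<24
    m=(near&(g<110)).astype(np.uint8)
    (x,y),r=cv2.minEnclosingCircle(np.argwhere(m)[:,::-1].astype(np.float32))
    p=onplane(c,x,y,.065);e=onplane(c,x+r,y,.065)
    print('recess px',x,y,r,'->',p.round(4),'dia',2*np.linalg.norm(e-p).round(4))
    b=((h[...,0]>95)&(h[...,0]<130)&(h[...,1]>110)&(np.hypot(U-u,V-v)<90)).astype(np.uint8)
    n,l,st,ce=cv2.connectedComponentsWithStats(b);k=np.argsort(-st[1:,4])[:2]+1
    mid=[]
    for i in k:
        ct=cv2.findContours((l==i).astype(np.uint8),0,1)[0][0][:,0]
        q=np.array([onplane(c,*a,.055)[:2] for a in ct],np.float32);r=cv2.minAreaRect(q);print('jaw',np.round(r[0],4),np.round(r[1],4),round(r[2],2));mid.append(r[0])
    # nut bright hex
    m=((np.hypot(U-x,V-y)<11)&(g>140)).astype(np.uint8);ct=np.argwhere(m)[:,::-1]
    print('jaws mid',np.mean(mid,0).round(4),'nut-ish',onplane(c,*ct.mean(0),.073).round(4))
goto([.567,-.209,.25],-18.5)
E
```

```text
qvel 0.0698
recess px 257.27703857421875 178.55404663085938 16.875394821166992 -> [ 0.5668 -0.2118  0.065 ] dia 0.0368
jaw [ 0.616  -0.2266] [0.1099 0.032 ] 71.71
jaw [ 0.519 -0.194] [0.1098 0.032 ] 71.39
jaws mid [ 0.5675 -0.2103] nut-ish [ 0.5662 -0.2081  0.073 ]
recess px 256.6290283203125 181.5 16.0162410736084 -> [ 0.5671 -0.2099  0.065 ] dia 0.035
jaw [ 0.5189 -0.1936] [0.1106 0.032 ] 70.98
jaw [ 0.6164 -0.2263] [0.1094 0.0316] 72.08
jaws mid [ 0.5677 -0.21  ] nut-ish [ 0.5665 -0.2077  0.073 ]
tcp [ 0.57   -0.2004  0.2495] tool x [ 0.     0.002 -1.   ] jaw ang -17.98 shift cm [-0.05 -0.91 -0.02]
roll deg 0.52
```

Request:
arm_command(series=[[1,0,0,0,-7.5],[1,0,0,0,-7.5],[1,0,5.8,-1,0],[1,0,5.8,-1,0],[1,0,5.8,-1,0]])

```text
clock: 3.12
tcp_pos: [0.5488, -0.0208, 0.2494]
orientation: [0.038, 1.57, -0.036]
wrist_force: [0.9, -0.4, 0.5]
opening: 1.001
```

Request:
arm_command(series=[[1,0,5.8,-1,0],[1,0,5.8,-1,0],[1,0,5.8,-1,0],[1,0,5.8,-1,0],[1,0,5.8,-1,0]])

```text
clock: 3.75
tcp_pos: [0.5121, 0.2714, 0.2494]
orientation: [0.038, 1.571, -0.036]
wrist_force: [0.3, 0.8, 0.3]
opening: 0.998
```

Request:
arm_command(series=[[1,0,5.8,-1,0],[1,0,0,0,0],[1,0,0,0,0],[1,0,0,0,0]])

```text
clock: 4.25
tcp_pos: [0.5072, 0.3241, 0.2496]
orientation: [0.041, 1.57, -0.042]
wrist_force: [0.1, 1.2, -0.2]
opening: 1.003
```

```bash
cat > bar.py <<'E'
from h import *
import sys
s=sensors.sense();w=vision.get_image('wrist');c=cam(w,s);P=cloud(w,c);h=cv2.cvtColor(w['pixels'],cv2.COLOR_RGB2HSV)
g=(float(sys.argv[1]),float(sys.argv[2]));print('qvel',np.abs(s['qvel']).max().round(4))
m=((w['z_map']>0)&(P[...,2]>.088)&(P[...,2]<.115)&(np.hypot(P[...,0]-g[0],P[...,1]-g[1])<.06)).astype(np.uint8)
n,l,st,ce=cv2.connectedComponentsWithStats(m);i=1+np.argmax(st[1:,4])
ct=cv2.findContours((l==i).astype(np.uint8),0,1)[0][0][:,0]
q=np.array([onplane(c,*a,.101)[:2] for a in ct],np.float32);r=cv2.minAreaRect(q)
bx=cv2.boxPoints(r);e=max((bx[1]-bx[0],bx[2]-bx[1]),key=np.linalg.norm)
print('px',ce[i].round(1),st[i,4],'bar',np.round(r[0],4),np.round(r[1],4),'ang',np.degrees(np.arctan2(e[1],e[0])).round(2),'z',np.percentile(P[...,2][l==i],[10,50,90]).round(4))
a=np.degrees(np.arctan2(e[1],e[0]))-90
save(w,sys.argv[3]);goto([r[0][0],r[0][1],.087],a)
E
python3 bar.py .504 .324 wsmall.png
```

```text
qvel 0.0098
px [251.5 182.9] 989 bar [0.5023 0.323 ] [0.0825 0.0111] ang 87.02 z [0.0991 0.1002 0.1011]
tcp [0.5073 0.3239 0.2497] tool x [ 0. -0. -1.] jaw ang -3.06 shift cm [16.27 -0.11 -0.5 ]
roll deg -0.08
```

View pics/wsmall.png

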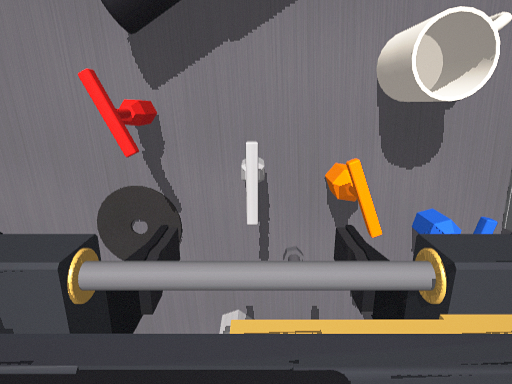

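The grey small spanner's bar is at (251,183), right under the tool. Orange (352,195), red (110,115) and the bolt (293,253) are all clear of the fingers. Bar z is 0.100, length 82 mm and width 11 mm, all as expected. Descending to grasp.

Request:
arm_command(series=[[0.2,4,-0.1,-0.5,0],[0.2,5,0,0,0],[0.2,4.5,0,0,0],[0.2,2.8,0,0,0],[0.2,0,0,0,0]], grip_force=35)

```text
clock: 4.92
tcp_pos: [0.5008, 0.3221, 0.0845]
orientation: [0.04, 1.574, -0.044]
wrist_force: [0.5, -0.5, 0.2]
opening: 0.617
```

```bash
python3 -c "
from h import *
goto([.5023,.323,.087],-3)"
```

```text
tcp [0.5008 0.3221 0.0845] tool x [-0.004 -0.003 -1.   ] jaw ang -3.07 shift cm [-0.25  0.1   0.15]
roll deg -0.07
```

Request:
arm_command(series=[[0.2,0,0,0,0],[-1,0,0,0,0],[-1,0,0,0,0],[-1,0,0,0,0],[-1,0,0,0,0]])

```text
clock: 5.55
tcp_pos: [0.502, 0.3242, 0.0868]
orientation: [0.041, 1.57, -0.04]
wrist_force: [-0.3, -0.7, 0.5]
opening: 0.228
```

```bash
python3 -c "
from h import *
goto([.5023,.323,.087],-3);print(sensors.sense()['opening'],sensors.sense()['wrist_force'])"
```

```text
tcp [0.502  0.3242 0.0868] tool x [ 0.  0. -1.] jaw ang -2.96 shift cm [-0.02 -0.12  0.04]
roll deg 0.04
0.2284145831911122 [-0.33405435 -0.67366035  0.54087131]
```

Request:
arm_command(series=[[-1,0,0,0,0],[-1,0,0,0,0],[-1,0,0,0,0]])

```text
clock: 5.92
tcp_pos: [0.5021, 0.3241, 0.0866]
orientation: [0.041, 1.57, -0.041]
wrist_force: [0.7, 0.2, 0.6]
opening: 0.133
```

Request:
arm_command(series=[[-1,-1,0,0,0],[-1,-2,0,0,0],[-1,-3,0,0,0],[-1,-3,0,0,0],[-1,0,0,0,0]])

```text
clock: 6.55
tcp_pos: [0.5034, 0.3251, 0.1797]
orientation: [0.044, 1.566, -0.038]
wrist_force: [1.1, 0.4, -2.0]
opening: 0.13
```

```bash
python3 -c "
from h import *
goto([.567,-.2095,.22],-18.5);s=sensors.sense();print(s['opening'],s['wrist_force'],s['torque'],s['joint_positions'].round(2))"
```

```text
tcp [0.5034 0.3251 0.1797] tool x [ 0.004  0.004 -1.   ] jaw ang -2.97 shift cm [ -4.19 -53.04   9.14]
roll deg 15.53
0.12951039398128122 [ 1.05658758  0.36625583 -2.04731663] [-0.0959093   0.01059686  0.05603968] [-0.8   0.24  0.21  1.67 -0.05  1.23 -0.63]
```

Request:
arm_command(series=[[-1,-3,0,0,0],[-1,-3,-2,0,0],[-1,0,-5.1,0.9,0],[-1,0,-5.1,0.9,0],[-1,0,-5.1,0.9,0]])

```text
clock: 7.18
tcp_pos: [0.5193, 0.1482, 0.2353]
orientation: [0.04, 1.572, -0.041]
wrist_force: [0.8, 0.2, -1.9]
opening: 0.13
```

Request:
arm_command(series=[[-1,0,-5.1,0.9,0],[-1,0,-5.1,0.9,0],[-1,0,-5.1,0.9,0],[-1,0,-5.1,0.9,0],[-1,0,-5.1,0.9,0]])

```text
clock: 7.8
tcp_pos: [0.551, -0.1084, 0.2353]
orientation: [0.041, 1.572, -0.04]
wrist_force: [0.5, 1.0, -1.7]
opening: 0.137
```

Request:
arm_command(series=[[-1,0,-5.1,0.9,0],[-1,0,-5.1,0.9,5.2],[-1,0,0,0,5.2],[-1,0,0,0,5.2],[-1,0,0,0,0]])

```text
clock: 8.43
tcp_pos: [0.5638, -0.2096, 0.2352]
orientation: [0.254, 1.558, -0.254]
wrist_force: [-0.3, 0.3, -1.5]
opening: 0.13
```

```bash
python3 - <<'E'
from h import *
s=sensors.sense();w=vision.get_image('wrist');c=cam(w,s);save(w,'held.png')
print('qvel',np.abs(s['qvel']).max(),s['opening'],s['clock']);goto([.567,-.2095,.22],-18.5)
t=np.array(s['tcp_pos']);print('tcp px',proj(c,t),'bar top px',proj(c,t+[0,0,.014]),'nut',proj(c,[.567,-.2095,.073]))
E
```

```text
qvel 0.03186244668389079 0.12954354969593623 8.425
tcp [ 0.5639 -0.2095  0.2355] tool x [-0.002  0.    -1.   ] jaw ang -18.46 shift cm [1.54 0.1  0.3 ]
roll deg 0.04
tcp px [255.49007869 252.6540563 ] bar top px [255.29625056 265.93871806] nut [259.54440305 178.8087598 ]
```

View pics/held.png

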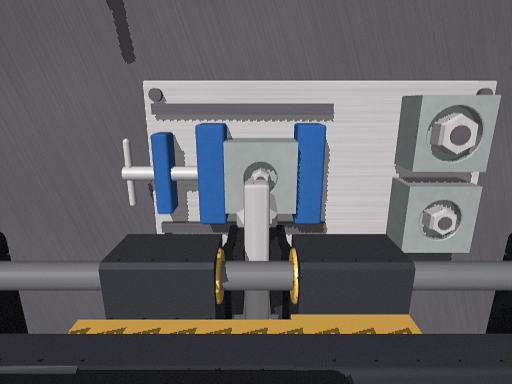

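The held spanner's bar runs from (257,183) down under the gripper, upright. The nut is visible just beyond it at (260,176). I'll measure where the spanner axis sits in the grip from the visible bar end.

```bash
python3 - <<'E'
from h import *
s=sensors.sense();w=vision.get_image('wrist');T=w['tool_from_camera'];K=np.array([[w['fx'],0,w['cx']],[0,w['fy'],w['cy']],[0,0,1]])
c=(K,T[:3,:3],T[:3,3]);P=cloud(w,c)
for col in range(248,267,3):
    q=P[165:260,col]; k=(q[:,0]>-.04)&(q[:,0]<.01); q=q[k]
    print(col,(q[q[:,1].argsort()[::-1]][:4]*1000).round(1).tolist(),'median top x',np.median(q[:,0]).round(4))
g=cv2.cvtColor(w['pixels'],cv2.COLOR_RGB2GRAY);print(g[174:200,256])
for v in (180,183,186,189):
    o,d=ray(c,256,v);p=o+d*((-.014-o[0])/d[0]);print(v,'top plane y mm',(p*1000).round(1))
m=(P[...,0]>-.022)&(P[...,0]<-.006)&(P[...,1]>.012)&(P[...,1]<.06)&(np.abs(P[...,2])<.015)
q=P[m];l=np.polyfit(q[:,1],q[:,2],1);a=np.polyfit(q[:,1],q[:,0],1);print('z centre',l,'tilt x/y',a,'z ext',q[:,2].min(),q[:,2].max(),len(q))
E
```

```text
248 [[-7.3, 40.3, -3.4], [-9.0, 40.3, -3.4], [-4.8, 40.2, -3.5], [-10.2, 40.1, -3.4]] median top x -0.0136
251 [[-5.0, 40.3, -2.1], [-8.4, 40.1, -2.0], [-6.3, 40.1, -2.1], [-11.7, 40.0, -2.0]] median top x -0.0135
254 [[-8.5, 40.2, -0.6], [-10.2, 40.1, -0.6], [-6.3, 40.1, -0.6], [-13.4, 40.0, -0.6]] median top x -0.0137
257 [[-6.3, 40.1, 0.8], [-11.8, 40.0, 0.8], [-8.0, 40.0, 0.8], [-9.5, 39.9, 0.8]] median top x -0.0136
260 [[-5.3, 40.3, 2.2], [-8.5, 40.1, 2.1], [-10.0, 40.0, 2.1], [-11.6, 40.0, 2.1]] median top x -0.0136
263 [[-7.4, 40.4, 3.6], [-11.2, 40.4, 3.5], [-5.0, 40.3, 3.6], [-8.9, 40.2, 3.5]] median top x -0.0136
266 [[-10.4, 40.2, 4.9], [-6.3, 40.1, 5.0], [-7.3, 39.9, 5.0], [-10.8, 39.8, 4.9]] median top x -0.0134
[209 202 194 186 155 127 152 153 157 161 176 199 209 197 193 185 189 188
 184 188 188 187 184 187 188 186]
180 top plane y mm [-14.   42.4   0.3]
183 top plane y mm [-14.   41.1   0.3]
186 top plane y mm [-14.   39.7   0.3]
189 top plane y mm [-14.   38.3   0.3]
z centre [0.00063678 0.00049629] tilt x/y [ 0.04420927 -0.01444064] z ext -0.005417971219344266 0.00646245277679869 1580
```

Bar end is at tool y +40.1 mm, so the spanner axis is about 1.7 mm on the -y side of the TCP. I'll correct for that and come down to just above the nut.

Request:
arm_command(series=[[-1,0,0.26,0.3,0],[-1,3,0,0,0],[-1,3,0,0,0],[-1,0.9,0,0,0],[-1,0,0,0,0]])

```text
clock: 9.15
tcp_pos: [0.5681, -0.2081, 0.1675]
orientation: [0.254, 1.556, -0.254]
wrist_force: [-0.3, -0.4, -1.3]
opening: 0.132
```

Request:
arm_command(series=[[-1,0,0,0,0],[-1,0,0,0,0]])

```text
clock: 9.4
tcp_pos: [0.5688, -0.2086, 0.1688]
orientation: [0.254, 1.554, -0.254]
wrist_force: [-0.5, 0.7, -1.8]
opening: 0.132
```

```bash
python3 -c "
from h import *
goto([.5675,-.2079,.140],-18.5);s=sensors.sense();print(s['opening'],s['wrist_force'],s['torque'])"
```

```text
tcp [ 0.5688 -0.2086  0.1688] tool x [ 0.002 -0.    -1.   ] jaw ang -18.56 shift cm [ 2.88  0.03 -0.15]
roll deg -0.06
0.1320773303634835 [-0.47244102  0.71557647 -1.76821233] [-0.09794607  0.10125868  0.00912549]
```

Request:
arm_command(series=[[-1,0.5,0,-0.15,0],[-1,0.3,0,0,0],[-1,0.3,0,0,0],[-1,0.3,0,0,0],[-1,0,0,0,0]])

```text
clock: 10.02
tcp_pos: [0.5665, -0.2082, 0.1532]
orientation: [0.254, 1.556, -0.255]
wrist_force: [0.6, -0.7, -2.1]
opening: 0.134
```

The spanner is already 7 mm below nut-top contact with no force, so it's on the nut. Continuing down.

Request:
arm_command(series=[[-1,0.3,0,0,0],[-1,0.3,0,0,0],[-1,0.3,0,0,0],[-1,0.3,0,0,0],[-1,0,0,0,0]])

```text
clock: 10.65
tcp_pos: [0.5665, -0.208, 0.1412]
orientation: [0.254, 1.556, -0.255]
wrist_force: [0.7, -1.4, -1.5]
opening: 0.133
```

```bash
python3 -c "
from h import *
goto([.5675,-.2079,.140],-18.5);s=sensors.sense();print(s['opening'],s['wrist_force'],s['torque'])"
```

```text
tcp [ 0.5665 -0.208   0.1412] tool x [-0. -0. -1.] jaw ang -18.57 shift cm [0.12 0.04 0.09]
roll deg -0.07
0.13268327399305507 [ 0.6562887  -1.39198728 -1.53595274] [-0.52175714 -0.08007276  0.00057092]
```

Request:
arm_command(series=[[-1,0.15,0,0,0],[-1,0.1,0,0,0],[-1,0,0,0,0],[-1,0,0,0,0]])

```text
clock: 11.15
tcp_pos: [0.567, -0.2081, 0.1396]
orientation: [0.254, 1.555, -0.254]
wrist_force: [0.1, -1.9, 3.7]
opening: 0.135
```

```bash
python3 - <<'E'
from h import *
goto([.5675,-.2079,.140],-18.5);s=sensors.sense();print(s['opening'],s['wrist_force'],s['torque'],s['clock'])
w=vision.get_image('wrist');a=w['pixels'].copy()
im=vision.get_image('scene');b=cv2.resize(im['pixels'][130:230,140:260],(480,400),interpolation=2)
o=np.zeros((400,800,3),np.uint8);o[:,:480]=b;o[:240,480:]=cv2.resize(a,(320,240));cv2.imwrite('pics/end.png',o[...,::-1])
T=vision.get_image('top')
for n,i in(('top',T),('scene',im)):
    c=cam(i);P=cloud(i,c)
    for nm,g in(('mid',(.652,.158)),('large',(.465,.086))):
        k=(np.hypot(P[...,0]-g[0],P[...,1]-g[1])<.06)&(P[...,2]>.085)&(P[...,2]<.112)&(i['z_map']>0);print(n,nm,k.sum(),P[k].mean(0).round(4) if k.any() else '')
E
```

```text
tcp [ 0.567  -0.2081  0.1396] tool x [ 0.001 -0.    -1.   ] jaw ang -18.57 shift cm [-0.04  0.04  0.04]
roll deg -0.07
0.13489500325189688 [ 0.14193945 -1.87908832  3.71921428] [-0.49081911  0.13663771  0.02391804] 11.15
top mid 108 [0.65   0.1582 0.101 ]
top large 106 [0.4637 0.0881 0.1006]
scene mid 173 [0.6555 0.1588 0.0987]
scene large 131 [0.4685 0.0866 0.0982]
```

View pics/end.png

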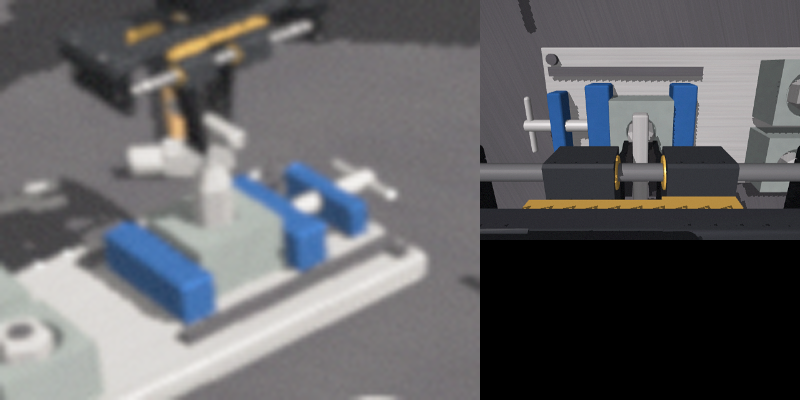

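The spanner stands upright in the recess (crop 215,190), with the handle still in the jaws. The floor now pushes back by about 5 N at the expected height, so I'm handing in.

```bash
python3 -c "
from bench import finish_job
print(finish_job())"
```

```text
the job is handed in; nothing more can be done
None
```

I put spanner_small on the clamped nut and handed the job in at about 11 s, still gripping it by its handle. A wrist picture showed the nut as roughly 17–18 mm across and the recess as 35–37 mm, which meant the small spanner, so I never had to try the other two.

**Last checks:**
- **Seating:** with the TCP at z 0.1396, the open end works out at about 20 mm below the nut's top. The vertical wrist force changed from about -1.5 to +3.7 N, as it would on reaching the recess floor.
- **Alignment:** the tool axis was vertical to about 0.001 rad. The spanner axis was within about 1 mm of the measured nut axis, and the last pictures show the spanner upright. One rough fit to the bar while it was held suggested a 0.04 rad tilt, but it included the bar's end face, so I set it aside.
- **Grip:** the opening read 0.135, which matches the 12 mm bar, with the grip set to 35 N.
- **Other spanners:** the mid and large handles measured where they were at the start, to about 3 mm, and still about 0.10 m high. I did not measure the bystanders again; none was touched on purpose and no stray contact showed in the forces.

**Disagreements:** the nut axis differed by about 2 mm between the recess, jaw and nut measurements. The grip offset also came out as 1.1 mm one way and 1.9 mm the other. I used values in between, and the spanner went on with little force. The wrist depth reading near the nut was unusable, so I used camera rays there, with heights from the other two cameras.

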